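# Tighten the taper plug of an expanding bangle chuck

## Robot

A 7-joint arm with a two-finger parallel gripper is mounted at the origin on a cart in front of the work surface, level with it; the furniture and walls round the work are solid. World frame = base frame: x ahead of the robot, y to its left, z up, the work surface at z = 0. Lengths are in mm, angles in rad, forces in N, time in s.
With the tool pointing down it reaches from about 400 to 875 mm from the base axis. Payload 19.3 kg.
Tool frame: the origin (TCP) lies at the very end of the fingers, on their centre line; the grasp point (between the pads) lies 19 mm behind it (grip_point_offset is the z of the grasp point in the tool frame, in mm); z points along the fingers, x is the direction in which the jaws open and shut, and the axes are right-handed (so a half turn about z gives the same grasp; the last joint's range is limited). The gripper opens to 85 mm and grips with 20 to 120 N. Pads are 22 mm wide; open, the fingers measure 114 mm over their backs; the gripper's body (76 mm by 85 mm) begins 54 mm behind the grasp point. The pads swing forward as they close: fully open they stand 13 mm farther back than shut.
Start: joints at [-1.29, 0.521, -0.036, 1.599, 0.021, 1.021, -0.113], TCP at [214.799, 586.921, 231.291] pointing down, gripper open.
Joint ranges: [-2.91, 2.91], [-0.3, 2.13], [-1.5, 1.42], [0.17, 2.43], [-1.26, 4.41], [0.16, 1.93], [-2.52, 2.52]. Speed limits (rad/s): [1.89, 1.89, 2.39, 2.39, 3.01, 3.01, 3.01].

## Interface

Orientations are given as a 3x3 rotation matrix whose columns are the frame's x, y, z axes.
In Python, from workcell import movep, movel, goto_joints, open_gripper, clamp, wait, inverse_kinematics, read_state, camera, PlanningError, finish_job, grip_point_offset gives the robot as it stands. Calls block until the motion is done:
- movep(position, orientation): joint-space move of the TCP to a pose.
- movel(position, frame=None, max_speed=150, guard=None): straight line of the TCP; frame=None keeps the orientation; max_speed is the mean speed in mm/s. With guard (N) it stops when the force on the tool has changed by that much, and returns True; else False.
- goto_joints(angles): joint-space move.
- open_gripper() and clamp(): open the fingers fully, or close them until they stop; the grip force is fixed at half the most.
- wait(seconds).
- inverse_kinematics(position, orientation): joint angles nearest the present ones, or None.
- read_state(): the state.
- camera(name): name is "scene" or "top"; returns a dict with "image" (420x560x3 uint8, blue, green, red), "range_z" (420x560 float32, mm along the optical axis (not along the pixel's ray), 0 where there is no reading), "fx", "fy", "cx", "cy" (pixels), "cam_to_world" (4x4, takes a point from camera to world coordinates). Camera axes: x right, y up, looking along -z (the intrinsics and any distortion apply to the point x, -y, -z); pixel columns grow to the right and rows downward; lengths in mm; the calibration is good to about 2 mm. A picture is of the moment at which its call begins.
A pose or a line that the arm cannot do raises PlanningError and nothing moves.
- finish_job(): hands the job in, once; it reports no verdict.
The state is a dict: "time": time; "qpos": joint angles; "qvel": joint speeds; "joint_efforts": joint torques, N m; "eef_pos": TCP position; "tool_rot": TCP orientation; "ft_force": force on the tool from outside, world axes, zero at the start; "torque": the same for the moment, N m; "finger_gap": finger opening in mm.
Only numpy, scipy, OpenCV 4.12 (cv2) and the standard library are available. Lean on these libraries where they do the work, as an engineer would, in place of code of your own. Each camera call takes 0.05 s, during which the arm holds its last target.

## Task

Clamp the dark bangle blank on the expanding chuck so that it can be sanded: take the brass wings of the tapered plug and turn clockwise (seen from above) until the locking pin drops into the index plate hidden under the guard and stops the chuck, then go on screwing the plug in, regrasping as needed, until it goes snug. Snug is about an eighth of a turn beyond where the plug suddenly turns stiff, when the wooden segments hold the bangle firmly; stop well short of a quarter turn beyond it, which would split the blank. Then let go, with the bangle still flat on the chuck's flange and the things around left where they are.

Things in the scene. Friction and masses are not known exactly. Their poses are not given: they have to be found in the camera images.
- stand: dark green cast stand bolted to the bench, the chuck upright on it: round foot 162 mm across with two bolted lugs (234 mm over all, along its y axis), round guard 150 mm across, 39 mm high, hiding a notched index plate. Origin: centre of its underside on the chuck's axis, z up. The steel guide bush of the locking pin (25 mm across, top 63 mm up) stands 58 mm from the axis on the +y side.
- chuck: the part that turns on the stand: index plate with 8 notches under the guard, steel hub, 86 mm flange (top 70 mm above the bench). Origin on its axis at bench level, z up. It turns almost freely, and with the plug, until the locking pin drops into a notch: less than an eighth of a turn.
- plug_head (a point): middle of the plug's brass wings, on the chuck's axis, about 135 mm above the bench: an upright plate 60 mm wide (along this point's x axis), 12 mm thick (y axis), 28 mm high, this point at mid height. Grip it across the 12 mm from straight above. Below the point: 15 mm free down to the plug's shoulder, 30 mm to the wooden segments. Tightening is clockwise from above: its yaw falls.
- plug: the tapered brass plug; same origin as plug_head. It sinks 2 mm a turn. It first runs free (under 0.1 N m) for a twelfth to a little over half a turn, different each time and not to be seen; then the taper bites and turning suddenly takes about 0.6 N m (some 0.2 N m is still felt when the hand pauses), rising to about 0.8 N m at the right tightness. It stays where it is left.
- bangle: the bangle blank to be held: dark wooden ring, 87 mm outside, 66 mm bore, 26 mm high, lying flat on the chuck's flange round the four segments, loose at first. Origin: centre of its underside, 70 mm above the bench. It splits if the segments press it with over 50 N each.
- locking_pin: steel pin 12 mm thick, 63 mm long, with a black knob 21 mm across, upright and loose in the stand's guide bush. Origin: centre of its lower tip. At first the tip rides on the index plate 32 mm above the bench, the knob 19 mm clear of the bush; when a notch comes under it, it falls by its own weight until the knob sits on the bush (tip 13 mm up) and the chuck is locked.
- segment_1: one of four quarter-round beech segments inside the bangle (66 mm across together, tops 104 mm above the bench). Origin on the chuck's axis at bench level when slack, x axis outward. The plug's taper drives all four outward together, about 1.2 mm per radian after it bites; they meet the bangle about 0.4 rad after the bite.
- segment_2: one of four quarter-round beech segments inside the bangle (66 mm across together, tops 104 mm above the bench). Origin on the chuck's axis at bench level when slack, x axis outward. The plug's taper drives all four outward together, about 1.2 mm per radian after it bites; they meet the bangle about 0.4 rad after the bite.
- segment_3: one of four quarter-round beech segments inside the bangle (66 mm across together, tops 104 mm above the bench). Origin on the chuck's axis at bench level when slack, x axis outward. The plug's taper drives all four outward together, about 1.2 mm per radian after it bites; they meet the bangle about 0.4 rad after the bite.
- segment_4: one of four quarter-round beech segments inside the bangle (66 mm across together, tops 104 mm above the bench). Origin on the chuck's axis at bench level when slack, x axis outward. The plug's taper drives all four outward together, about 1.2 mm per radian after it bites; they meet the bangle about 0.4 rad after the bite.
- wax_tin: round tin of paste wax, 79 mm across, 47 mm high, grey lid; a bystander. Origin: centre of its underside.
- dark_sanding_block: dark brown rubber sanding block, 52 x 68 x 24 mm; a bystander. Origin: centre of its underside.
- finished_bangle: a finished bangle of lighter wood, 87 mm across, 26 mm high, lying on the bench; a bystander. Origin: centre of its underside.
Mind the look-alikes: they are no part of the job. What is shaped like the bangle but orange is not meant.

How it is judged:
By the outcome, as a careful person would: the job done as asked, in the order asked, and still so for the second after the job is handed in, with the robot touching nothing.
It also fails if it takes over 67 s, if anything falls off the work surface, if the arm or the gripper's body presses on something with over 40 N, if the wrist force passes 120 N, or if a joint passes its speed limit or range.

## Working session

There is one attempt and no reset: what is moved stays moved. The work goes in short steps, each a Python script; the robot and the scene stay as the last script left them, time stands still between calls to the robot, and variables do not carry over. Pictures are saved under pics/ and viewed, and the job is handed in when it is done.

```bash
ls; mkdir -p pics
python3 - <<'E'
from workcell import *
import cv2,numpy as np,pickle
s=read_state();print(s['time'],s['eef_pos'],s['ft_force'],s['torque'],s['finger_gap'],grip_point_offset)
for n in('scene','top'):
    c=camera(n);pickle.dump(c,open(f'pics/{n}0.pkl','wb'));cv2.imwrite(f'pics/{n}0.png',c['image'])
    print(c['fx'],c['cx'],c['cy'],c['cam_to_world'],[k for k in c])
E
```

```text
pics
0.0 [214.70085623 586.60953107 230.72997323] [ 0.51794587  0.01582747 -0.31561342] [-0.03517882 -0.09563327 -0.01627975] 85.78404218262632 -18.700000000000003
469.92502497940393 272.92822694327936 212.01820277033426 [[-7.36798684e-01  3.07441102e-01 -6.02169136e-01 -2.12529361e+02]
 [-6.76095983e-01 -3.28860851e-01  6.59351774e-01  9.92898151e+02]
 [ 4.68198207e-03  8.92933653e-01  4.50163936e-01  6.73823059e+02]
 [ 0.00000000e+00  0.00000000e+00  0.00000000e+00  1.00000000e+00]] ['image', 'range_z', 'fx', 'fy', 'cx', 'cy', 'cam_to_world']
402.2525518291083 282.53134117042293 211.93031608205771 [[ 2.29409749e-02  9.94699444e-01 -1.00233370e-01  4.00847725e+02]
 [-9.99709584e-01  2.35648382e-02  5.04441783e-03  2.16881622e+02]
 [ 7.37966275e-03  1.00088536e-01  9.94951167e-01  1.03793152e+03]
 [ 0.00000000e+00  0.00000000e+00  0.00000000e+00  1.00000000e+00]] ['image', 'range_z', 'fx', 'fy', 'cx', 'cy', 'cam_to_world']
```

View pics/scene0.png

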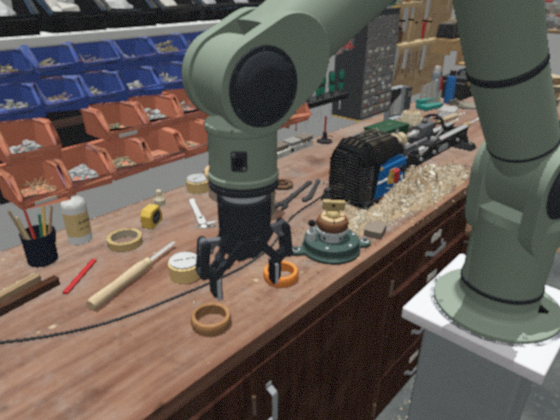

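View pics/top0.png

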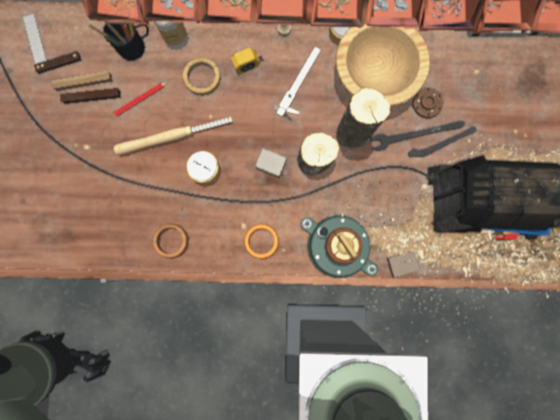

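```bash
cat > h.py <<'E'
import cv2,numpy as np
def px2w(c,u,v,z=None):
    x=(u-c['cx'])/c['fx'];y=(v-c['cy'])/c['fy'];M=c['cam_to_world']
    d=M[:3,:3]@np.array([x,-y,-1.]);o=M[:3,3]
    if z is None: return o+d*c['range_z'][int(round(v)),int(round(u))]
    return o+d*(z-o[2])/d[2]
def w2px(c,p):
    q=np.linalg.inv(c['cam_to_world'])@np.append(p,1.)
    return c['cx']+c['fx']*q[0]/-q[2], c['cy']-c['fy']*q[1]/-q[2]
E
python3 - <<'E'
from h import *
import pickle
c=pickle.load(open('pics/top0.pkl','rb'))
cv2.imwrite('pics/c1.png',cv2.resize(c['image'][205:285,295:385],None,fx=7,fy=7,interpolation=cv2.INTER_CUBIC))
c2=pickle.load(open('pics/scene0.pkl','rb'))
cv2.imwrite('pics/c2.png',cv2.resize(c2['image'][185:275,285:385],None,fx=6,fy=6,interpolation=cv2.INTER_CUBIC))
np.set_printoptions(precision=1,suppress=True)
# height map points
pts=[]
for cc,(r,s) in ((c,((205,285),(295,385))),(c2,((185,275),(285,385)))):
    P=np.array([px2w(cc,u,v) for v in range(*r) for u in range(*s) if cc['range_z'][v,u]>0])
    for lo,hi in((141,156),(120,141),(98,110),(85,98),(65,90),(34,44)):
        q=P[(P[:,2]>lo)&(P[:,2]<hi)]
        if len(q):print(lo,hi,len(q),q.mean(0),q.min(0),q.max(0))
        if lo==141 and len(q)>3:
            w,V=np.linalg.eigh(np.cov(q[:,:2].T));print(w,V[:,1],np.arctan2(V[1,1],V[0,1]))
E
```

```text
141 156 150 [421.5  67.5 147.2] [396.6  47.7 141.3] [446.8  86.  151.1]
[ 12.9 278. ] [-0.8 -0.6] -2.535767800488449
120 141 39 [421.8  72.5 128.3] [396.5  56.1 120.1] [447.2  86.7 140.6]
98 110 353 [421.1  70.2 103. ] [382.   29.8  98. ] [461.1 111.9 108.6]
85 98 463 [425.4  77.4  94.3] [379.2  25.   85.1] [464.1 125.2  98. ]
65 90 74 [425.2  91.5  81.6] [379.2  25.   65.2] [464.6 125.2  90. ]
34 44 1625 [418.7  69.7  39. ] [348.5  -7.5  34.1] [495.3 139.6  43.9]
141 156 80 [418.6  69.2 145.5] [392.3  49.3 141. ] [443.5  85.7 149.7]
[ 11.9 290.2] [-0.8 -0.6] -2.5515662094819165
120 141 154 [417.7  70.5 131.5] [393.9  47.8 120. ] [443.5  87.4 140.8]
98 110 188 [414.6  67.4 102.8] [ 386.4 -182.1   98.1] [490.5 108.2 109.9]
85 98 347 [428.   34.5  92. ] [ 377.3 -218.6   85. ] [532.4 126.3  97.9]
65 90 598 [452.4 -40.5  77. ] [ 376.1 -279.6   65. ] [599.9 126.3  89.9]
34 44 957 [420.3  22.2  38.4] [ 345.9 -288.5   34. ] [635.6 142.1  44. ]
```

View pics/c1.png

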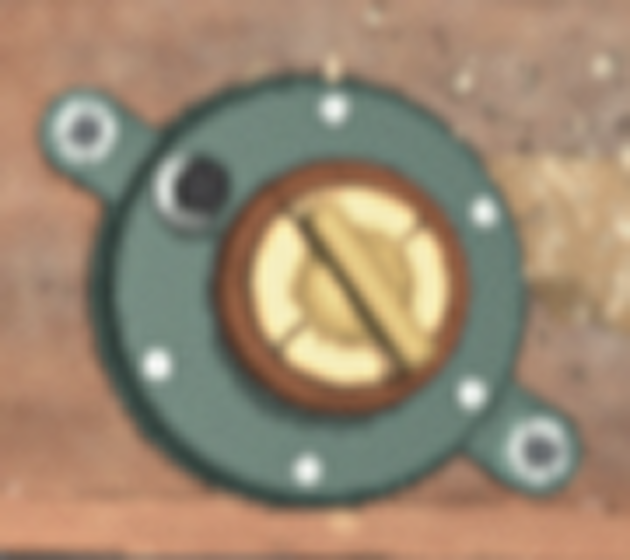

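View pics/c2.png

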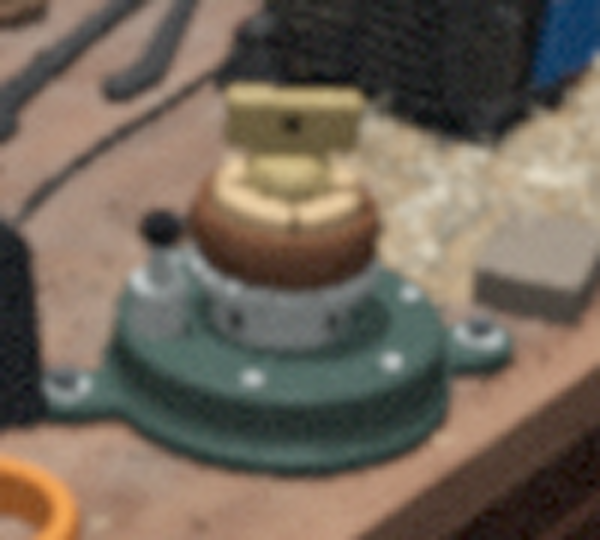

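Run:
```python
from h import *
import pickle
from workcell import *
np.set_printoptions(precision=3,suppress=True)
c=pickle.load(open('pics/top0.pkl','rb'))
for n,u,v,z in(('w1',308,212,149),('w2',425,358,149),('wc',366,285,149),('bang',341,286,96),('seg',349,286,104),('guardR',525,0,39)):
    print(n,px2w(c,295-.5+u/7+0.0,205-.5+v/7,z))
# circle fits from depth: bangle band & top plates
P=np.array([px2w(c,u,v) for v in range(205,285) for u in range(295,385) if c['range_z'][v,u]>0])
q=P[(P[:,2]>144)]; r=cv2.minAreaRect(q[:,:2].astype(np.float32));print(r)
c2=pickle.load(open('pics/scene0.pkl','rb'))
P2=np.array([px2w(c2,u,v) for v in range(190,230) for u in range(315,350) if c2['range_z'][v,u]>0])
q=P2[P2[:,2]>142];print(cv2.minAreaRect(q[:,:2].astype(np.float32)))
def R(y): return np.array([[np.cos(y),np.sin(y),0],[np.sin(y),-np.cos(y),0],[0,0,-1.]])
print(read_state()['tool_rot'])
for y in np.arange(-4,4.3,.4):
    a=inverse_kinematics([421,68,125],R(y)); print(round(y,2),a)
```

```text
w1 [442.562  87.509 149.   ]
w2 [397.56   50.296 149.   ]
wc [420.003  69.014 149.   ]
bang [420.619  68.549  96.   ]
seg [420.512  67.159 104.   ]
guardR [525.34   -5.522  39.   ]
((422.0589599609375, 66.97766876220703), (58.423160552978516, 12.020349502563477), 35.03556442260742)
((418.4808654785156, 69.60783386230469), (57.71461868286133, 18.757631301879883), 29.1763916015625)
[[ 0.344  0.939 -0.   ]
 [ 0.939 -0.344 -0.001]
 [-0.001  0.    -1.   ]]
-4.0 [-0.227  0.389 -0.089  2.195  0.063  0.56   1.92 ]
-3.6 [-0.155  0.391 -0.178  2.191  0.126  0.568  2.257]
-3.2 [ 0.63   0.718 -1.274  2.157  0.88   0.956  1.92 ]
-2.8 [-1.108  0.805  1.225  2.232 -1.041  0.904 -2.004]
-2.4 [-1.108  0.805  1.225  2.232 -1.041  0.904 -1.604]
-2.0 [-1.108  0.805  1.225  2.232 -1.041  0.904 -1.204]
-1.6 [-0.769  0.465  0.609  2.22  -0.483  0.586 -1.4  ]
-1.2 [-0.716  0.447  0.535  2.218 -0.418  0.573 -1.068]
-0.8 [-0.684  0.437  0.492  2.216 -0.381  0.567 -0.706]
-0.4 [-0.633  0.425  0.423  2.214 -0.324  0.56  -0.366]
-0.0 [-0.58   0.414  0.354  2.212 -0.268  0.555 -0.024]
0.4 [-0.526  0.406  0.285  2.209 -0.213  0.552  0.319]
0.8 [-0.471  0.399  0.215  2.207 -0.159  0.55   0.664]
1.2 [-0.408  0.393  0.136  2.204 -0.1    0.55   1.002]
1.6 [-0.342  0.39   0.052  2.2   -0.038  0.552  1.339]
2.0 [-0.278  0.388 -0.027  2.197  0.019  0.556  1.681]
2.4 [-0.207  0.389 -0.114  2.194  0.081  0.562  2.019]
2.8 [-0.128  0.393 -0.212  2.19   0.149  0.572  2.35 ]
3.2 [ 0.63   0.718 -1.274  2.157  0.88   0.956  2.036]
3.6 [-1.108  0.805  1.225  2.232 -1.041  0.904 -1.887]
4.0 [-1.108  0.805  1.225  2.232 -1.041  0.904 -1.487]
```

```bash
cat >> h.py <<'E'
def R(y): return np.array([[np.cos(y),np.sin(y),0],[np.sin(y),-np.cos(y),0],[0,0,-1.]])
def yaw(s): return float(np.arctan2(s['tool_rot'][1][0],s['tool_rot'][0][0]))
def show(s,tag=''):
    print(tag,'t%.2f'%s['time'],'p',np.round(s['eef_pos'],1),'yaw %.3f'%yaw(s),'j7 %.3f'%s['qpos'][6],'F',np.round(s['ft_force'],1),'T',np.round(s['torque'],3),'e7 %.2f'%s['joint_efforts'][6],'gap %.1f'%s['finger_gap'])
E
python3 - <<'E'
from h import *
from workcell import *
C=[421,68]
show(read_state())
a=np.array(inverse_kinematics(C+[195],R(-1.6)));print(a)
a[6]+=2.19+1.6
print(a)
goto_joints(a);show(read_state())
s=read_state();c=camera('scene');cv2.imwrite('pics/s1.png',c['image'])
cv2.imwrite('pics/s1c.png',cv2.resize(c['image'][125:275,250:420],None,fx=4,fy=4,interpolation=cv2.INTER_CUBIC))
E
```

```text
t0.10 p [214.7 586.7 230.8] yaw 1.220 j7 -0.113 F [-0.5 -0.7 -0. ] T [ 0.009  0.005 -0.053] e7 -0.00 gap 85.8
[-0.92632713  0.34873366  0.78811678  2.16131957 -0.35856698  0.76202631
 -1.50447927]
[-0.92632713  0.34873366  0.78811678  2.16131957 -0.35856698  0.76202631
  2.28552073]
 t2.24 p [421.2  68.5 195. ] yaw 2.190 j7 2.285 F [ 0.2  0.1 -0.1] T [-0.038  0.027 -0.034] e7 0.04 gap 85.3
```

View pics/s1c.png

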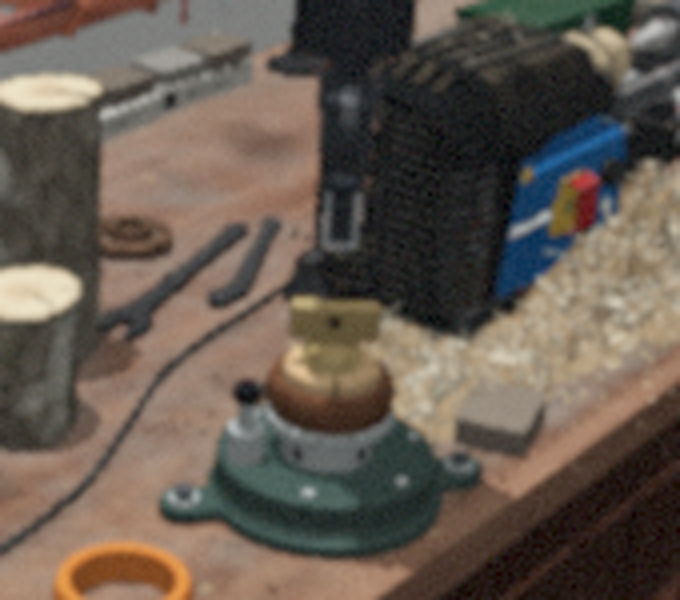

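The fingers hover above the wings (picture ~(335,320)), and the pin knob (245,393) is still up. Next I go down and grip.

Run:
```python
from h import *
from workcell import *
print(movel([421,68,126],max_speed=80,guard=8));show(read_state())
clamp();show(read_state());wait(.2);show(read_state())
c=camera('scene')
cv2.imwrite('pics/s2c.png',cv2.resize(c['image'][125:275,250:420],None,fx=4,fy=4,interpolation=cv2.INTER_CUBIC))
```

```text
False
 t3.30 p [421.2  68.  126.3] yaw 2.190 j7 2.419 F [-0.2  0.1 -0.7] T [ 0.012 -0.035  0.024] e7 0.03 gap 85.6
 t3.97 p [421.8  67.3 126.3] yaw 2.189 j7 2.419 F [ 3.8 -6.9  5. ] T [-1.238 -0.573 -0.039] e7 -0.02 gap 11.0
 t4.17 p [421.7  67.3 126.3] yaw 2.189 j7 2.419 F [ 3.1 -5.9  4.8] T [-1.264 -0.527  0.041] e7 -0.02 gap 10.9
```

View pics/s2c.png

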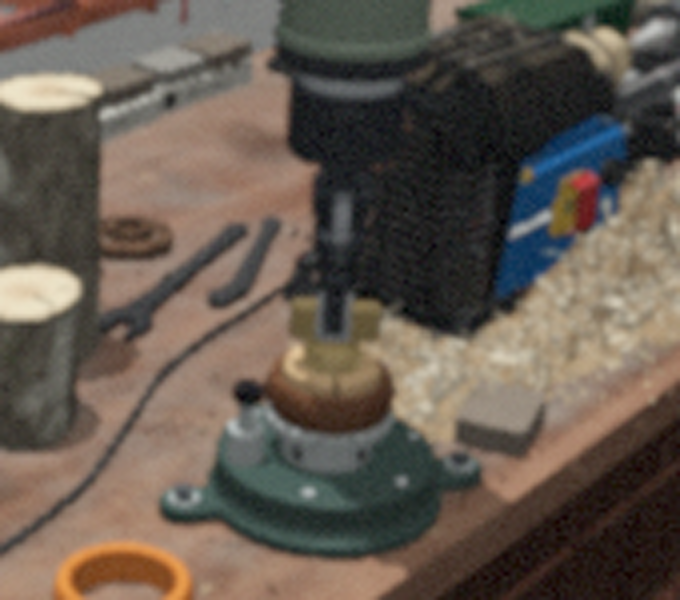

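```bash
cat >> h.py <<'E'
from workcell import *
def meas(n=4):
    L=[]
    for i in range(n):
        s=read_state();L.append(np.r_[s['torque'],s['ft_force'],s['joint_efforts'][6]]);wait(.03)
    return s,np.mean(L,0)
def turn(target,step,stop=None):
    base=None
    while True:
        a=np.array(read_state()['qpos']) if not hasattr(turn,'a') else turn.a
        y=turn.y
        if y-target<1e-6: return False
        st=min(step,y-target); a=a.copy();a[6]-=st;turn.y=y-st;turn.a=a
        goto_joints(a);s,m=meas()
        print('t%.2f ycmd %.3f yaw %.3f j7 %.2f Tz %.3f e7 %.3f F %s gap %.1f z %.1f'%(s['time'],turn.y,yaw(s),s['qpos'][6],m[2],m[6],np.round(m[3:6],1),s['finger_gap'],s['eef_pos'][2]))
        if stop and abs(m[2])>stop: return True
E
cat > a.py <<'E'
from h import *
s=read_state()
turn.a=np.array(inverse_kinematics([421.9,67.1,126.0],R(2.19)));print(turn.a-np.array(s['qpos']))
goto_joints(turn.a);turn.y=2.19
s,m=meas();print(np.round(m,3))
turn(2.19-.8,.1,.13)
c=camera('scene')
cv2.imwrite('pics/s3c.png',cv2.resize(c['image'][125:275,250:420],None,fx=4,fy=4,interpolation=cv2.INTER_CUBIC))
E
python3 a.py
```

```text
[ 3.19146501e-03  9.28546715e-04 -2.06240686e-03 -1.30538406e-03
 -6.97664313e-05  1.56720423e-03  1.78518595e-03]
[-0.154  0.403 -0.027 -1.947 -1.094  8.419  0.017]
t4.95 ycmd 2.090 yaw 2.090 j7 2.32 Tz -0.010 e7 -0.377 F [-1.4 -1.7  7.5] gap 10.7 z 126.2
t5.33 ycmd 1.990 yaw 1.990 j7 2.22 Tz -0.010 e7 -0.379 F [-0.7 -1.8  6.9] gap 10.5 z 126.2
t5.72 ycmd 1.890 yaw 1.890 j7 2.12 Tz -0.008 e7 -0.380 F [-0.2 -3.1  6.5] gap 10.6 z 126.2
t6.10 ycmd 1.790 yaw 1.789 j7 2.02 Tz -0.026 e7 -0.381 F [-0.2 -3.4  5.4] gap 10.9 z 126.2
t6.48 ycmd 1.690 yaw 1.692 j7 1.92 Tz 0.007 e7 -0.444 F [ 0.  -4.6  5.5] gap 10.8 z 126.2
t6.87 ycmd 1.590 yaw 1.592 j7 1.82 Tz 0.005 e7 -0.382 F [-0.1 -4.9  5. ] gap 10.3 z 126.1
t7.25 ycmd 1.490 yaw 1.492 j7 1.72 Tz -0.014 e7 -0.383 F [ 0.1 -5.4  4.4] gap 10.6 z 126.1
t7.63 ycmd 1.390 yaw 1.392 j7 1.62 Tz 0.004 e7 -0.383 F [ 0.3 -5.9  4.7] gap 11.0 z 126.1
```

View pics/s3c.png

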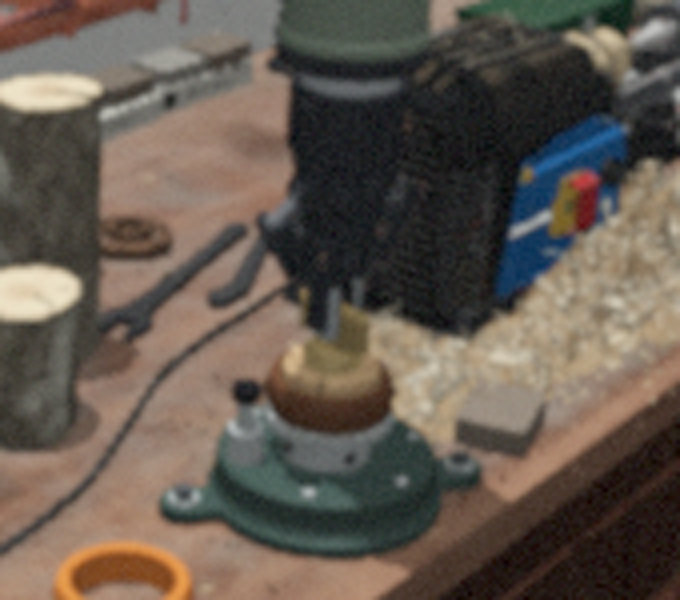

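Pin knob still up at (245,392); the hub holes and segment gap have moved only part of the way (chuck is dragging). Keep turning while watching the pin.

```bash
cat > b.py <<'E'
from h import *
s=read_state()
turn.a=np.array(s['qpos']);turn.y=1.39
turn.a[6]-=0.002
rows=[]
def crop():
    c=camera('scene');return cv2.resize(c['image'][195:265,290:370],None,fx=3,fy=3,interpolation=cv2.INTER_CUBIC),c
for i in range(5):
    r=turn(turn.y-.1,.1,.13)
    k,c=crop();rows.append(k)
    print('knob patch',c['image'][219:228,307:316].mean())
    if r or c['image'][219:228,307:316].mean()>80: break
cv2.imwrite('pics/s4.png',np.hstack(rows[:3]));cv2.imwrite('pics/s5.png',np.hstack(rows[3:] or rows[:1]))
E
python3 b.py
```

```text
t8.07 ycmd 1.290 yaw 1.293 j7 1.53 Tz 0.011 e7 -0.588 F [-0.2 -4.5  3. ] gap 10.8 z 126.1
knob patch 79.02057613168725
t8.50 ycmd 1.190 yaw 1.191 j7 1.42 Tz -0.044 e7 -0.373 F [ 0.  -5.7  2.5] gap 10.4 z 126.1
knob patch 80.18106995884774
```

View pics/s4.png

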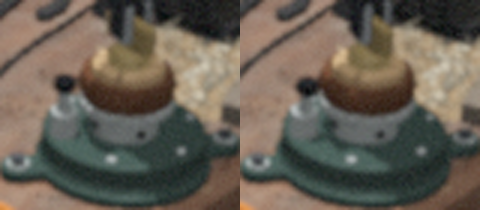

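View pics/s5.png

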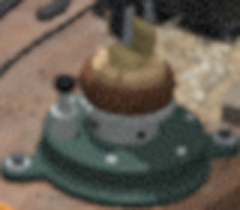

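Run:
```python
from h import *
wait(.1)
c=camera('scene')
cv2.imwrite('pics/s6c.png',cv2.resize(c['image'][190:270,285:385],None,fx=7,fy=7,interpolation=cv2.INTER_CUBIC))
s,m=meas();print(s['time'],np.round(m,3))
```

```text
8.8333 [-1.130e+00 -8.000e-03 -4.000e-03 -2.420e-01 -5.695e+00  2.606e+00
  1.100e-02]
```

View pics/s6c.png

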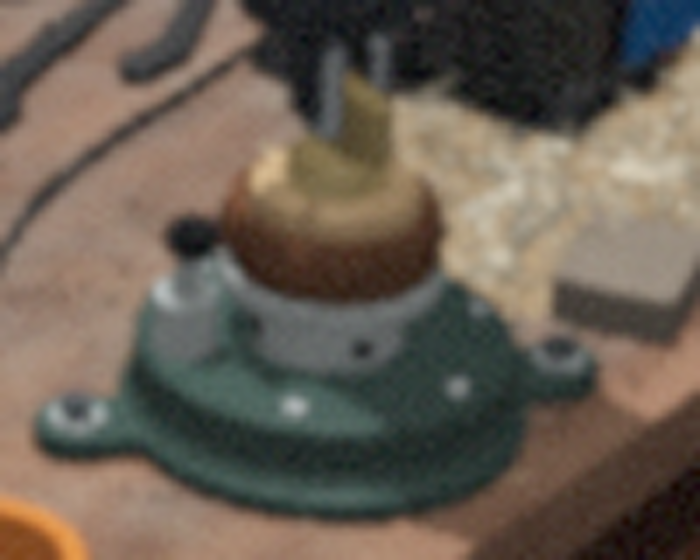

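Run:
```python
from h import *
import pickle
c0=pickle.load(open('pics/scene0.pkl','rb'))
L=[camera('scene') for _ in range(4)]
im=np.mean([c['image'].astype(float) for c in L],0).astype(np.uint8)
pickle.dump(dict(L[0],image=im),open('pics/scene1.pkl','wb'))
def k(i): return cv2.resize(i[210:262,296:356],None,fx=6,fy=6,interpolation=cv2.INTER_CUBIC)
cv2.imwrite('pics/cmp.png',np.hstack([k(c0['image']),k(im)]))
for c in (c0,L[0],L[1]):
    for v in range(217,246,2): pass
    z=[[round(float(px2w(c,u,v)[2])) for u in range(308,316)] for v in range(218,240,2)]
    print(np.array(z))
```

```text
[[  1   0   1  -1  -4  -2  -1   1]
 [ -2  95  93  95  94  94   2  -2]
 [ 93  97  94  95  95  93  96  -2]
 [ 89  90  91  92  90  89  90  -1]
 [  1  82  87  83  85  84   0   1]
 [  0  74  75  75  75  76  41  40]
 [ 63  69  71  69  67  62  39  39]
 [ 58  62  65  63  64  59  62  60]
 [ 62  61  61  60  64  61  58  57]
 [ 52  54  57  57  55 674  54  52]
 [ 48  49  49  50  49  49  47  37]]
[[-2  1 -1 -2  0 -1 -2 -2]
 [-1 -3 -2  0 -4 -1  1 -1]
 [92 92 95 94 94 95 95 93]
 [87 91 91 91 93 91 91 91]
 [-1 86 86 86 88 85 84 84]
 [-2 76 79 77 78 78 42 40]
 [62 70 71 71 72 69 36 39]
 [59 64 65 67 64 58 64 60]
 [60 62 61 61 62 61 58 57]
 [55 55 56 55 55 53 56 50]
 [46 49 51 51 49 47 47 36]]
[[ 1 -1 -1 -3  0 -2 -1  1]
 [-2  2 -1  0 -2 -4 -1 -2]
 [90 95 95 95 95 94 93 97]
 [90 91 91 91 94 94 91 92]
 [-2 86 87 86 86 87 86 84]
 [-3 74 79 80 79 78 42 38]
 [62 70 72 70 72 68 39 39]
 [60 63 65 66 63 59 62 62]
 [60 62 60 62 61 61 59 57]
 [53 55 56 56 55 54 52 49]
 [47 49 49 47 49 50 47 38]]
```

View pics/cmp.png

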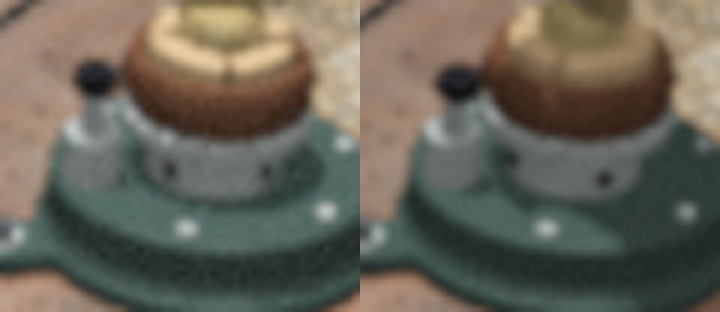

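```bash
cat > d.py <<'E'
from h import *
import pickle,sys
turn.a=np.array(read_state()['qpos']);turn.y=yaw(read_state())
rows=[pickle.load(open('pics/scene1.pkl','rb'))['image']]
for st in map(float,sys.argv[2:]):
    turn(turn.y-st,abs(st),.13) if st>0 else None
    if st<0:
        turn.a[6]-=st;turn.y-=st;goto_joints(turn.a)
    rows.append(np.mean([camera('scene')['image'].astype(float) for _ in range(3)],0).astype(np.uint8))
def k(i): return cv2.resize(i[210:262,300:352],None,fx=5,fy=5,interpolation=cv2.INTER_CUBIC)
cv2.imwrite(sys.argv[1],np.hstack([k(i) for i in rows]))
E
python3 d.py pics/d1.png .1 .1
```

```text
t9.42 ycmd 1.091 yaw 1.096 j7 1.33 Tz -0.007 e7 -0.484 F [ 0.  -5.4  2.9] gap 10.8 z 126.1
t9.95 ycmd 0.991 yaw 0.996 j7 1.23 Tz -0.027 e7 -0.384 F [ 0.1 -5.4  3.1] gap 10.7 z 126.1
```

View pics/d1.png

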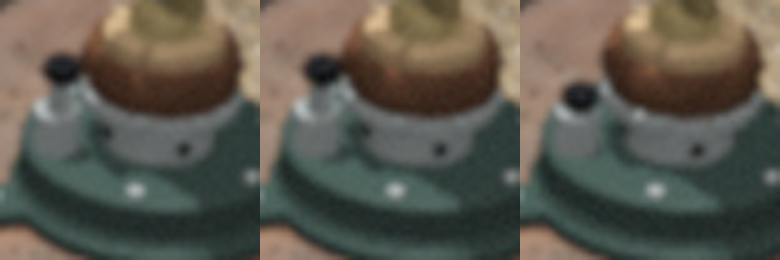

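Third panel: the knob (580,95) now sits on the bush, so the chuck is locked. Next I screw on until the bite.

Run:
```python
from h import *
s=read_state();turn.a=np.array(s['qpos']);turn.y=yaw(s)
print(turn(turn.y-2.2,.1,.12)); show(read_state())
```

```text
t10.48 ycmd 0.896 yaw 0.900 j7 1.13 Tz 0.006 e7 -0.375 F [-0.6 -5.6  2.1] gap 11.1 z 126.1
t10.87 ycmd 0.796 yaw 0.800 j7 1.03 Tz -0.014 e7 -0.390 F [-0.6 -5.8  2.1] gap 10.9 z 126.1
t11.25 ycmd 0.696 yaw 0.700 j7 0.93 Tz 0.002 e7 -0.390 F [-0.8 -5.7  1.8] gap 10.3 z 126.0
t11.63 ycmd 0.596 yaw 0.600 j7 0.83 Tz -0.009 e7 -0.390 F [-1.4 -6.3  1.2] gap 10.9 z 126.0
t12.02 ycmd 0.496 yaw 0.500 j7 0.73 Tz 0.018 e7 -0.390 F [-1.4 -6.9  1. ] gap 11.1 z 126.0
t12.40 ycmd 0.396 yaw 0.400 j7 0.63 Tz 0.000 e7 -0.390 F [-1.1 -7.1  0.5] gap 10.4 z 125.9
t12.78 ycmd 0.296 yaw 0.300 j7 0.53 Tz -0.010 e7 -0.390 F [-1.9 -7.5  0.6] gap 10.8 z 125.9
t13.17 ycmd 0.196 yaw 0.200 j7 0.43 Tz -0.003 e7 -0.390 F [-2.2 -7.6  0.3] gap 10.8 z 125.9
t13.55 ycmd 0.096 yaw 0.100 j7 0.33 Tz 0.274 e7 -0.647 F [-2.8 -7.6  1. ] gap 10.9 z 125.9
True
 t13.58 p [421.4  65.5 125.8] yaw 0.100 j7 0.333 F [-3.2 -8.3  0.4] T [-1.714  0.473  0.247] e7 -0.29 gap 10.6
```

Bite lies at yaw 0.10–0.20; target an eighth turn further, about −0.63.

Run:
```python
from h import *
s=read_state();turn.a=np.array(s['qpos']);turn.y=yaw(s)
turn(-.63,.1); show(read_state())
s,m=meas(10);print(np.round(m,3))
cv2.imwrite('pics/e1.png',cv2.resize(camera('scene')['image'][180:270,285:385],None,fx=6,fy=6,interpolation=cv2.INTER_CUBIC))
```

```text
t13.93 ycmd 0.000 yaw 0.006 j7 0.24 Tz 0.313 e7 -0.685 F [-1.3 -5.4  3.8] gap 10.5 z 125.8
t14.32 ycmd -0.100 yaw -0.094 j7 0.14 Tz 0.320 e7 -0.687 F [-1.9 -5.4  4.2] gap 10.6 z 125.8
t14.70 ycmd -0.200 yaw -0.194 j7 0.04 Tz 0.347 e7 -0.708 F [-2.7 -5.5  5. ] gap 10.6 z 125.8
t15.08 ycmd -0.300 yaw -0.294 j7 -0.06 Tz 0.336 e7 -0.732 F [-2.9 -4.8  5.5] gap 10.5 z 125.8
t15.47 ycmd -0.400 yaw -0.394 j7 -0.16 Tz 0.394 e7 -0.757 F [-3.5 -5.3  6.3] gap 11.1 z 125.8
t15.85 ycmd -0.500 yaw -0.494 j7 -0.26 Tz 0.420 e7 -0.783 F [-4.  -4.9  6.4] gap 10.8 z 125.8
t16.23 ycmd -0.600 yaw -0.594 j7 -0.36 Tz 0.428 e7 -0.809 F [-4.4 -4.9  7. ] gap 10.7 z 125.8
t16.62 ycmd -0.630 yaw -0.624 j7 -0.39 Tz 0.638 e7 -0.753 F [-4.7 -4.6  7.2] gap 10.3 z 125.8
 t16.65 p [420.7  65.5 125.8] yaw -0.624 j7 -0.392 F [-3.6 -3.9  8. ] T [-1.055  0.891  0.571] e7 -0.64 gap 10.5
[-1.053  0.914  0.641 -4.782 -4.598  7.436 -0.64 ]
```

View pics/e1.png

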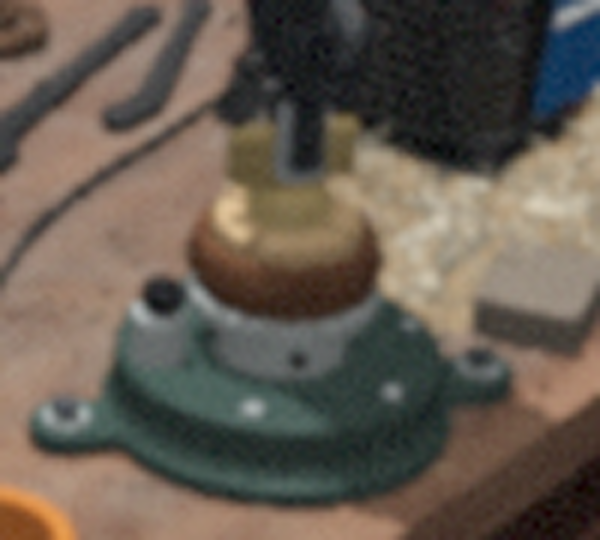

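Run:
```python
from h import *
import pickle
open_gripper();show(read_state())
p=np.array(read_state()['eef_pos']);print(movel(p+[0,0,90],max_speed=120,guard=15));show(read_state())
q=np.array(read_state()['qpos']);q[0]+=1.0;goto_joints(q);wait(.3);show(read_state())
c=camera('top');pickle.dump(c,open('pics/top2.pkl','wb'));c2=camera('scene');pickle.dump(c2,open('pics/scene2.pkl','wb'))
cv2.imwrite('pics/top2.png',c['image'])
cv2.imwrite('pics/t2c.png',cv2.resize(c['image'][205:285,295:385],None,fx=7,fy=7,interpolation=cv2.INTER_CUBIC))
cv2.imwrite('pics/s7c.png',cv2.resize(c2['image'][185:275,285:385],None,fx=6,fy=6,interpolation=cv2.INTER_CUBIC))
for n in('top0','top2'):
    c=pickle.load(open(f'pics/{n}.pkl','rb'))
    P=np.array([px2w(c,u,v) for v in range(225,265) for u in range(320,370) if c['range_z'][v,u]>0])
    q=P[(P[:,2]>140)&(P[:,2]<156)][:,:2]; w,V=np.linalg.eigh(np.cov(q.T));print(n,len(q),q.mean(0),np.arctan(V[1,1]/V[0,1]))
```

```text
t17.74 p [421.4  65.5 125.8] yaw -0.630 j7 -0.398 F [0.4 0.2 0.2] T [ 0.05   0.013 -0.016] e7 0.01 gap 85.3
False
 t18.64 p [421.1  65.6 215.4] yaw -0.630 j7 -0.571 F [-0.1  0.   0.7] T [-0.04   0.022 -0.056] e7 -0.06 gap 85.3
 t20.45 p [ 283.1 -318.6  215.4] yaw -1.629 j7 -0.571 F [0.  0.6 0.1] T [-0.022  0.009 -0.04 ] e7 0.00 gap 85.6
top0 151 [421.5629407   67.58064091] 0.6084992026918457
top2 143 [421.32732414  67.08632288] 1.0515907559595574
```

View pics/t2c.png

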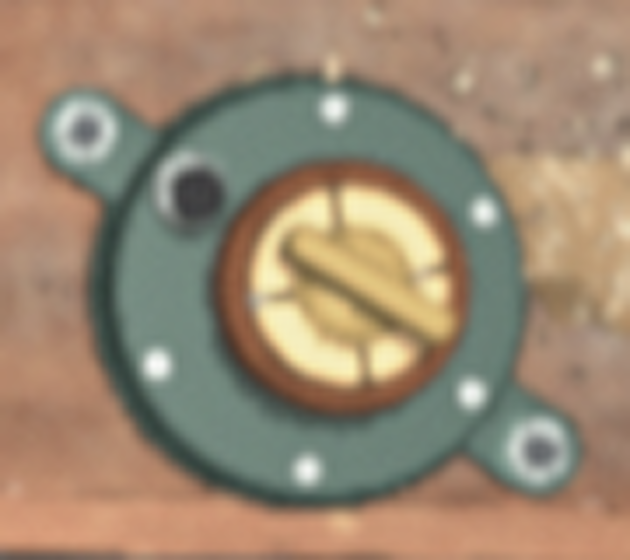

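View pics/s7c.png

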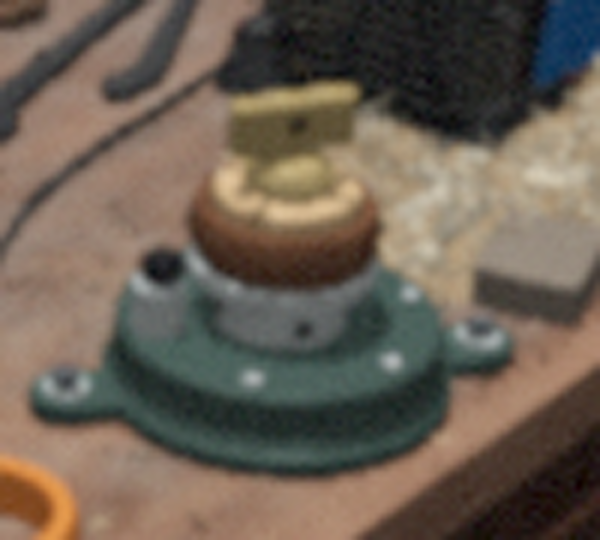

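View pics/top2.png

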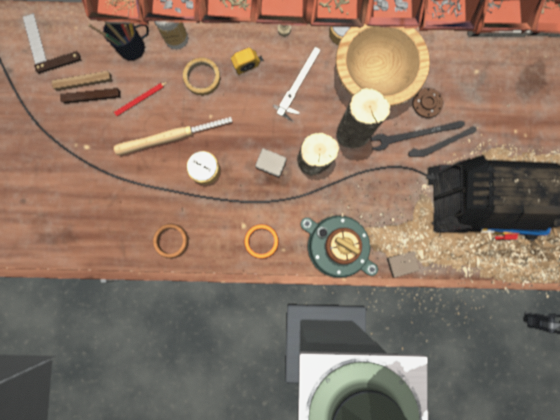

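Run:
```python
from h import *
import pickle
for n,r in(('top0',(225,265,320,370)),('top2',(225,265,320,370)),('scene0',(190,230,315,355)),('scene2',(190,230,315,355))):
    c=pickle.load(open(f'pics/{n}.pkl','rb'))
    P=np.array([px2w(c,u,v) for v in range(r[0],r[1]) for u in range(r[2],r[3]) if c['range_z'][v,u]>0])
    for lo in (136,140,144,146):
        q=P[(P[:,2]>lo)&(P[:,2]<156)][:,:2]
        if len(q)<10: continue
        w,V=np.linalg.eigh(np.cov(q.T))
        l=cv2.fitLine(q.astype(np.float32),cv2.DIST_HUBER,0,.1,.01).ravel()
        print(n,lo,len(q),q.mean(0).round(1),'pca %.3f line %.3f'%(np.arctan(V[1,1]/V[0,1]),np.arctan(l[1]/l[0])),np.sqrt(w*12).round(0))
a=pickle.load(open('pics/top0.pkl','rb'))['image'][225:268,322:368];b=pickle.load(open('pics/top2.pkl','rb'))['image'][225:268,322:368]
cv2.imwrite('pics/ab.png',cv2.resize(np.hstack([a,b]),None,fx=8,fy=8,interpolation=cv2.INTER_CUBIC))
```

```text
top0 136 158 [421.5  67.8] pca 0.604 line 0.603 [13. 58.]
top0 140 151 [421.6  67.6] pca 0.608 line 0.605 [13. 58.]
top0 144 141 [421.7  67.4] pca 0.614 line 0.615 [12. 57.]
top0 146 113 [423.2  68.4] pca 0.624 line 0.615 [11. 57.]
top2 136 150 [421.3  67.4] pca 1.054 line 1.063 [12. 58.]
top2 140 143 [421.3  67.1] pca 1.052 line 1.051 [12. 57.]
top2 144 137 [421.2  66.9] pca 1.048 line 1.051 [12. 57.]
top2 146 116 [421.7  67.7] pca 1.043 line 1.050 [11. 56.]
scene0 136 123 [418.7  69.9] pca 0.588 line 0.584 [11. 60.]
scene0 140 90 [418.2  69.2] pca 0.584 line 0.568 [12. 60.]
scene0 144 60 [417.9  68. ] pca 0.583 line 0.570 [12. 61.]
scene0 146 35 [420.3  68.7] pca 0.615 line 0.570 [13. 58.]
scene2 136 110 [418.4  70. ] pca 1.032 line 1.028 [11. 58.]
scene2 140 84 [418.9  69.9] pca 1.036 line 1.050 [12. 58.]
scene2 144 48 [420.   69.2] pca 1.027 line 1.066 [12. 58.]
scene2 146 29 [421.3  70.2] pca 1.046 line 1.049 [11. 56.]
```

View pics/ab.png

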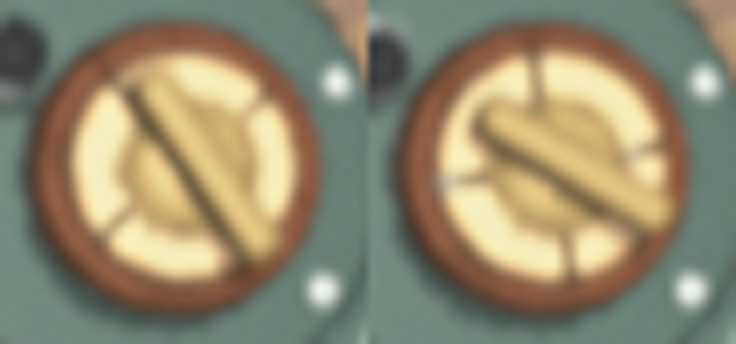

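The wings turned 2.70 rad, against 2.82 at the tool (pad wind-up). That puts the plug about 0.68 rad past the bite, a little short of an eighth turn. There is plenty of time, so I regrasp and add about 0.1 rad.

Run:
```python
from h import *
import pickle
q=np.array(read_state()['qpos']);q[0]-=1.0;q[6]+=.11;goto_joints(q)
print(movel([421.6,66.9,125.5],R(-.52),max_speed=90,guard=8));show(read_state())
clamp();wait(.2);show(read_state())
s=read_state();turn.a=np.array(s['qpos']);turn.y=yaw(s)
turn(turn.y-.17,.06);show(read_state())
open_gripper()
p=np.array(read_state()['eef_pos']);print(movel(p+[0,0,90],max_speed=120,guard=15))
q=np.array(read_state()['qpos']);q[0]+=1.0;goto_joints(q);wait(.3);show(read_state())
for n,r in(('top',(225,265,320,370)),('scene',(190,230,315,355))):
    c=camera(n);pickle.dump(c,open(f'pics/{n}3.pkl','wb'))
    P=np.array([px2w(c,u,v) for v in range(r[0],r[1]) for u in range(r[2],r[3]) if c['range_z'][v,u]>0])
    for lo in (136,140,144,146):
        k=P[(P[:,2]>lo)&(P[:,2]<156)][:,:2]
        w,V=np.linalg.eigh(np.cov(k.T));print(n,lo,'%.3f'%np.arctan(V[1,1]/V[0,1]))
    cv2.imwrite(f'pics/{n}3c.png',cv2.resize(c['image'][185:275,285:385],None,fx=6,fy=6,interpolation=cv2.INTER_CUBIC))
```

```text
False
 t23.22 p [421.8  66.9 125.9] yaw -0.520 j7 -0.283 F [ 0.4 -0.8  0.1] T [ 0.001 -0.004 -0.001] e7 0.02 gap 85.4
 t24.08 p [421.6  67.  125.6] yaw -0.520 j7 -0.282 F [-2.1  0.4  5.7] T [0.106 0.377 0.047] e7 -0.00 gap 10.7
t24.43 ycmd -0.580 yaw -0.578 j7 -0.34 Tz 0.016 e7 -0.382 F [-0.9 -0.   4. ] gap 10.6 z 125.7
t24.82 ycmd -0.640 yaw -0.638 j7 -0.40 Tz 0.545 e7 -0.868 F [-0.6 -0.3  5.1] gap 10.5 z 125.7
t25.20 ycmd -0.690 yaw -0.688 j7 -0.45 Tz 0.566 e7 -0.804 F [-0.7 -0.5  5.5] gap 10.7 z 125.7
 t25.23 p [421.6  67.  125.7] yaw -0.688 j7 -0.450 F [-1.1 -1.1  4.1] T [-0.16  0.12  0.57] e7 -0.58 gap 10.9
False
 t28.66 p [ 284.4 -318.   215.1] yaw -1.689 j7 -0.626 F [-0.2 -0.1  0.5] T [-0.008 -0.019 -0.051] e7 0.00 gap 85.3
top 136 0.974
top 140 0.971
top 144 0.988
top 146 0.984
scene 136 0.966
scene 140 0.965
scene 144 0.981
scene 146 1.005
```

View pics/scene3c.png

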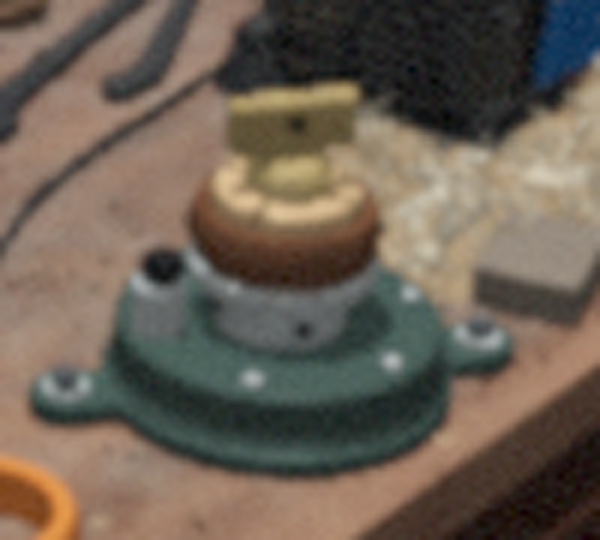

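View pics/top3c.png

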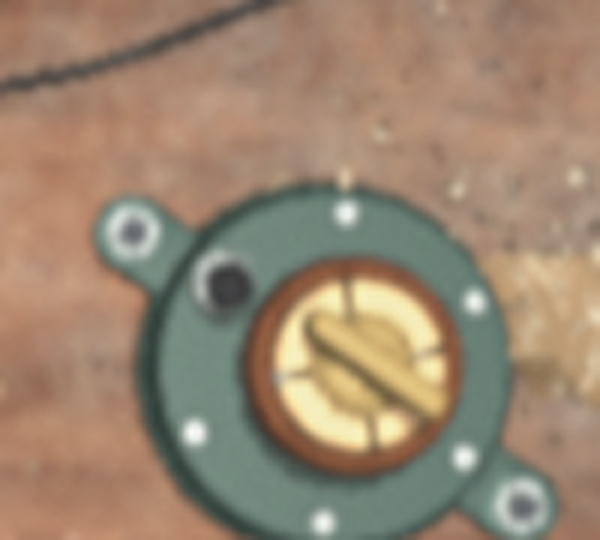

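```bash
python3 -c "
from workcell import *
print(finish_job(),read_state()['time'])"
```

```text
the job is handed in; nothing more can be done
the job is handed in; nothing more can be done
```

The job is handed in: the chuck is locked and the plug is screwed in to about an eighth of a turn past where it turned stiff. It took about 29 s of the 67 s allowed.

- **Locking:** I gripped the wings from above and turned clockwise. The chuck dragged behind the plug at first. The pin dropped after about 1.2 rad of hand turning, and pictures show its knob sitting on the bush from then on.
- **Bite:** The plug turned stiff between tool yaw 0.20 and 0.10; the torque with the hand paused jumped from about 0 to 0.27 N m. I went on in steps of 0.1 rad or less.
- **Mismatch found and mended:** After the first release the pictures showed the wings had turned about 0.1 rad less than the tool, so the plug was only about 0.68 rad past the bite. I regrasped once and gained about 0.07 rad, with 0.57 N m felt at the pause.
- **Final state:** My estimate is about 0.75 rad past the bite, give or take about 0.05, against 0.785 for an eighth of a turn. I worked this out from wing angles in the pictures and did not measure the grip on the bangle itself.
- **Last pictures:** The bangle sits level on the flange round the segments and the pin is down. The nearby things in view have not moved, and the gripper is open and clear. The full-bench picture before the regrasp showed nothing disturbed.

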